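Open the stick magazine for refilling

TASK

Open the stick magazine for refilling: pull the magazine drawer out of the steel feeder housing all the way to its stop, then use the blade of the orange-handled scraper to lever the blue hinged cover up until it stands at least 60 degrees open, keeping the gripper itself off the cover. Leave the drawer fully out and the cover standing open, lay the scraper flat on the black tool mat again, and do not disturb the tubs or the other tools.

Things in the scene. Friction and masses are not known exactly. Their poses are not given: they have to be found in the camera images.
- housing: low brushed-steel feeder housing, fixed: 240 deep (its x) x 210 wide (its y) x 90 mm high, standing on the table on the right. Origin: centre of its underside. Its front, where the drawer comes out, is the face at x = -120 mm of its own frame; the drawer slides out along the housing's own -x. Level
- drawer (a joint): travel of the magazine drawer in m: 0 shut (front panel's outer face flush with the housing's front), 0.16 at its stop. Stiff slide: about 5 N moves it, it stays where left. Grey front panel 190 wide x 10 mm thick, top edge 52 mm above the table. It carries a fixed white box of wooden sticks (the magazine), 120 deep x 150 mm wide, rim 70 mm above the table
- drawer_handle (a point): middle of the black bar handle on the drawer: round bar 11 mm thick, 120 mm long, level and parallel to the panel, its axis 60 mm in front of the panel and 45 mm above the table, on two 8 mm posts 50 mm either side of the middle
- cover: blue hinged cover of the magazine, a plate 148 deep x 150 wide x 5 mm, no handle. Origin: on its hinge line at the magazine's back, level with the cover's underside, 72 mm above the table. Its own -x runs from the hinge to the free front edge; it opens upward about its +y, 0 (level, shut) to 1.5 rad. The hinge is stiff: the cover stays at any angle; about 1.5 N lifts its front edge
- cover_lip (a point): middle of the free front edge of the cover, on its underside, 148 mm from the hinge. When shut it is 72 mm above the table and 2 mm behind the panel's outer face; below it is a slot for the blade, 20 mm high (over the panel's top edge) and 26 mm deep (to the magazine's front wall)
- scraper: loose flat scraper, 190 mm long, 110 g: orange box-shaped handle 100 long x 22 wide x 18 mm thick, then a 30 mm steel neck and a steel blade 40 wide x 3 mm thick. Origin: middle of the underside of the handle; its +x points to the blade, z up as it lies. The blade is in the handle's middle plane, 9 mm above the origin
- scraper_tip (a point): middle of the scraper's blade edge, 140 mm ahead of the middle of the handle, in the blade's middle plane
- mat: black rubber tool mat, fixed flat on the table on the left, 260 (its x) x 190 (its y) x 4 mm. Origin: centre of its underside. It carries the scraper and a wrench, both lying along its x and 90 mm apart in its y; which is on which side varies
- wrench: steel open-ended wrench 170 mm long lying on the mat beside the scraper; leave alone. Origin: under its middle
- screwdriver: screwdriver with a green handle, 200 mm long, lying on the table beyond the mat on the left; leave alone
- tub_a: clear round tub of wooden sticks with a white cap, 72 mm across, 88 mm high, standing on top of the housing, towards its back; leave alone. Origin: centre of its underside
- tub_b: tub like tub_a, standing on the table beyond the work area; leave alone
- tub_c: tub like tub_a but with a blue cap, standing on the table near the robot on the right; leave alone
Not all that is in view belongs to the job. What is meant by the scraper is not purple, and is the larger of those in its own colour.

How it is judged:
By the outcome, as a careful person would: the job done as asked, in the order asked, and still so for the second after the job is handed in, with the robot touching nothing.
It also fails if it takes over 72 s, if anything falls off the work surface, if the arm or the gripper's body presses on something with over 40 N, if the wrist force passes 120 N, or if a joint passes its speed limit or range.

ROBOT

A 6-joint arm with a two-finger parallel gripper is mounted at the origin on the work surface. World frame = base frame: x ahead of the robot, y to its left, z up, the work surface at z = 0. Lengths are in mm, angles in rad, forces in N, time in s.
With the tool pointing down it reaches from about 300 to 775 mm from the base axis. Payload 14.6 kg.
Tool frame: the origin (TCP) lies at the very end of the fingers, on their centre line; the grasp point (between the pads) lies 19 mm behind it; z points along the fingers, y is the line along which they close (so a half turn about z gives the same grasp; the last joint's range is limited). The gripper opens to 94 mm and grips with 3 to 60 N. Pads are 16 mm wide; open, the fingers measure 119 mm over their backs; the gripper's body (75 mm by 177 mm) begins 78 mm behind the grasp point.
Start: joints at [-1.196, 0.3, 1.521, -0, 1.321, -0.067], TCP at [235.154, -497.184, 173.646] pointing down, gripper open.
Joint ranges: [-3.03, 3.03], [-0.79, 2.21], [0.23, 2.52], [-1.04, 4.18], [0, 3.07], [-2.55, 2.55]. Speed limits (rad/s): [2.22, 2.22, 2.57, 3.14, 3.14, 3.14].

INTERFACE

Orientations are given as [roll, pitch, yaw] about the fixed x, y, z axes, in that order (R = Rz(yaw) Ry(pitch) Rx(roll)).
In Python, from cell import manip, eyes, ticket gives the robot as it stands. The module is installed in compiled form; this text tells all that it offers.
- The arm moves only by the tool arm_command, never from a script. Its argument "plan" is a list of rows, each a list of 5 numbers: the opening, from -1 (shut) to 1 (fully open), then the shift along the tool's x, y, z in m, then the turn about the tool's z in rad. In form: [[jaw, dx, dy, dz, roll], ...]. A call has 1 to 20 rows; each row shifts and turns the commanded pose from where the row before left it, along the tool's axes as they then stand; what a row does not reach is not made up. A row lasts 1/8 s, in which the tool goes at most 62.5 mm and 10.7 degrees, less where a joint would pass 70% of its speed; a pose out of reach is approached as far as the arm can. A call is refused whole if a number of a shift passes 0.0625 or a number of a turn 0.188, either way. A call with a gripper value outside its range is refused whole. The fingers move at their own pace and stop on an object; "newtons" is the grip in N (left out, the last holds). Time passes only in rows, so rows that do not move let the fingers close. It gives the time, the measured TCP pose, the force, the opening and the grip force at its end, in the units of the state.
- manip.read_state(): the state, without advancing time (a new reading comes with each control period).
- eyes.camera(name): name is "scene" or "top" or "wrist"; returns a dict with "img" (384x512x3 uint8, blue, green, red), "z_map" (384x512 float32, mm along the optical axis (not along the pixel's ray), 0 where there is no reading), "fx", "fy", "cx", "cy" (pixels), "dist" ([k1, k2, p1, p2, k3] as OpenCV has them; the pictures are not rectified), "eye" and "orientation" of the camera in the world. Camera axes: x right, y down, z forward; pixel columns grow to the right and rows downward; lengths in mm; the calibration is good to about 2 mm. A picture is of the moment at which its call begins.
- ticket.sign_off(): hands the job in; it is judged then, once.
The state is a dict: "clock": time; "joints": joint angles; "qd": joint speeds; "effort": joint torques, N m; "eef_pos": TCP position; "eef_rot": TCP orientation; "wrist_force": force on the tool from outside, world axes, zero at the start; "moment": the same for the moment, N m; "finger_gap": finger opening in mm; "finger_force": force on a finger pad.
Only numpy, scipy, OpenCV 4.12 (cv2) and the standard library are available. Lean on these libraries where they do the work, as an engineer would, in place of code of your own. Each camera call takes 0.05 s, during which the arm holds its last target. There are 200 camera calls.

## Working session

There is one attempt and no reset: what is moved stays moved. The work goes in short steps, Python scripts to look and compute and a tool call to move; the robot and the scene stay as the last step left them, time stands still between calls to the robot, and variables do not carry over. Pictures are saved under pics/ and viewed, at most 10 in all, crops included, and the job is handed in when it is done.

Besides the shell and the picture viewer there is one more tool, called after "Request:" by a JSON object that holds its "op" and its "data", one argument or row to a line. arm_command: Moves the arm, as the interface text tells. Its arguments: {"type":"object","properties":{"plan":{"type":"array"},"newtons":{"type":"number"}},"required":["plan"]}

```bash
mkdir -p pics
cat > h.py <<'E'
import numpy as np, cv2
from cell import manip, eyes, ticket
from scipy.spatial.transform import Rotation as R
def Rm(o):
    o=np.array(o,float)
    return o if o.shape==(3,3) else R.from_euler('xyz',o).as_matrix()
def rays(c,px):
    K=np.array([[c['fx'],0,c['cx']],[0,c['fy'],c['cy']],[0,0,1.]])
    u=cv2.undistortPoints(np.array(px,float).reshape(-1,1,2),K,np.array(c['dist'],float)).reshape(-1,2)
    return np.c_[u,np.ones(len(u))]
def on_plane(c,px,z):
    d=rays(c,px)@Rm(c['orientation']).T; e=np.array(c['eye'],float)
    return e+d*((z-e[2])/d[:,2])[:,None]
def cloud(c):
    h,w=c['z_map'].shape
    px=np.stack(np.meshgrid(np.arange(w),np.arange(h)),-1).reshape(-1,2)
    P=rays(c,px)*c['z_map'].reshape(-1,1)
    P=P@Rm(c['orientation']).T+np.array(c['eye'],float)
    P[c['z_map'].reshape(-1)==0]=np.nan
    return P.reshape(h,w,3)
E
python3 - <<'E'
from h import *
a=eyes.camera('scene');b=eyes.camera('top')
for c in(a,b): print(c['eye'],c['orientation'],c['fx'],c['cx'],c['dist'])
cv2.imwrite('pics/1.png',a['img']);cv2.imwrite('pics/2.png',b['img'])
print(manip.read_state())
E
```

```text
[1107.63746005  727.60097796 1291.62590266] [-2.51647428 -0.00547285  2.43118707] 368.2910932957088 256.5982793383857 [0.01163705 0.         0.         0.         0.        ]
[ 376.13606035   78.06619795 1602.96840676] [-3.0347094  -0.02369965 -1.55347858] 428.60089241175825 251.90020250396546 [-0.06362188  0.          0.          0.          0.        ]
{'clock': 0.1, 'joints': array([-1.19559621e+00,  3.00404308e-01,  1.52150856e+00,  2.28812811e-05,
        1.32073600e+00, -6.66020353e-02]), 'qd': array([ 0.00098664, -0.00235447, -0.00092687, -0.0004426 , -0.00124628,
        0.00049952]), 'effort': array([ 2.58286382e-03, -5.32644331e+01, -3.53281045e+01,  7.10105198e-02,
        2.34826683e-02, -8.96030429e-05]), 'eef_pos': array([ 235.06473783, -496.93342396,  173.15367312]), 'eef_rot': array([-3.14054025e+00, -9.24088093e-05,  4.41796428e-01]), 'wrist_force': array([-0.22125677,  0.29274835, -0.17806413]), 'moment': array([-0.03152754, -0.02978118, -0.00063965]), 'finger_force': 0.0, 'finger_gap': 93.78374769292081}
```

View pics/1.png

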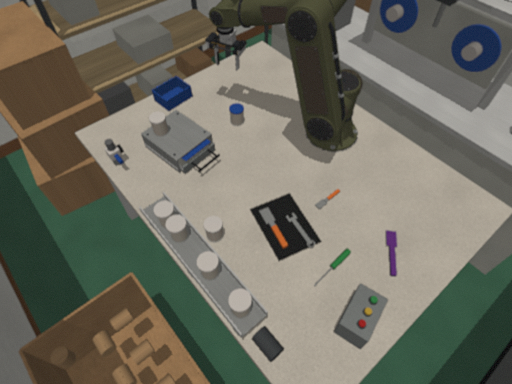

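View pics/2.png

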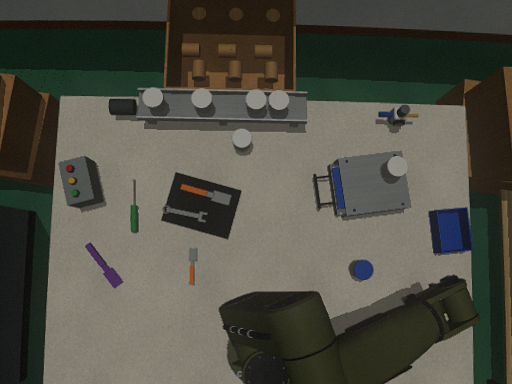

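Scraper candidates in the top view are orange at (205,193) on the mat, orange at (192,265) on the bare table, and purple at (103,265). The one on the mat fits: it is orange and larger than the other orange one. I'll confirm with a crop and measure.

Run:
```python
from h import *
c=eyes.camera('top');im=c['img'];hsv=cv2.cvtColor(im,cv2.COLOR_BGR2HSV)
P=cloud(c)
def blobs(m,z,mn=25):
    cs,_=cv2.findContours(m.astype(np.uint8),0,cv2.CHAIN_APPROX_NONE)
    for k in cs:
        if cv2.contourArea(k)<mn: continue
        r=cv2.minAreaRect(k);box=cv2.boxPoints(r)
        W=on_plane(c,box,z);cen=on_plane(c,[r[0]],z)[0]
        e1=W[1]-W[0];e2=W[2]-W[1];l=[np.linalg.norm(e[:2]) for e in(e1,e2)]
        L=e1 if l[0]>l[1] else e2
        print(np.round(r[0]),cen.round(1),np.round(l,1),'yaw',np.degrees(np.arctan2(L[1],L[0])).round(1))
print('orange');blobs((hsv[...,0]>3)&(hsv[...,0]<14)&(hsv[...,1]>170)&(np.arange(384)[:,None]>150),15)
print('black mat');m=((hsv[...,2]<50)).astype(np.uint8);m[:150]=0;m[260:]=0;m[:,:150]=0;m[:,260:]=0
m=cv2.morphologyEx(m,cv2.MORPH_CLOSE,np.ones((15,15)));blobs(m,4,500)
print('housing');H=(P[...,2]>84)&(P[...,2]<96);H[:140]=0;H[230:]=0;H[:,:310]=0;H[:,420:]=0;blobs(H,90,500)
print('blue');B=(hsv[...,0]>100)&(hsv[...,0]<130)&(hsv[...,1]>130);B[:150]=0;B[225:]=0;B[:,:320]=0;B[:,360:]=0;blobs(B,77)
print('handle');D=(hsv[...,2]<60);D[:165]=0;D[215:]=0;D[:,:308]=0;D[:,322:]=0;blobs(D,45,5)
a=cv2.resize(im[165:295,80:250],None,fx=4,fy=4,interpolation=2)
b=cv2.resize(im[145:225,305:415],None,fx=4,fy=4,interpolation=2)
cv2.imwrite('pics/3.png',a[:, :680]);cv2.imwrite('pics/4.png',b)
```

```text
orange
[192. 274.] [272.9 259.8  15. ] [11.  61.7] yaw -178.3
[193. 190.] [586.3 263.1  15. ] [22.1 97.2] yaw -104.2
black mat
[201. 205.] [529.7 233.5   4. ] [187.2 258.9] yaw -104.7
housing
[374. 183.] [ 614.9 -394.1   90. ] [247.8 213.5] yaw -80.7
blue
[338. 187.] [ 596.9 -266.7   77. ] [ 23.6 146.8] yaw -171.6
handle
[317. 191.] [ 586.4 -195.2   45. ] [ 29.8 126.4] yaw 180.0
```

View pics/3.png

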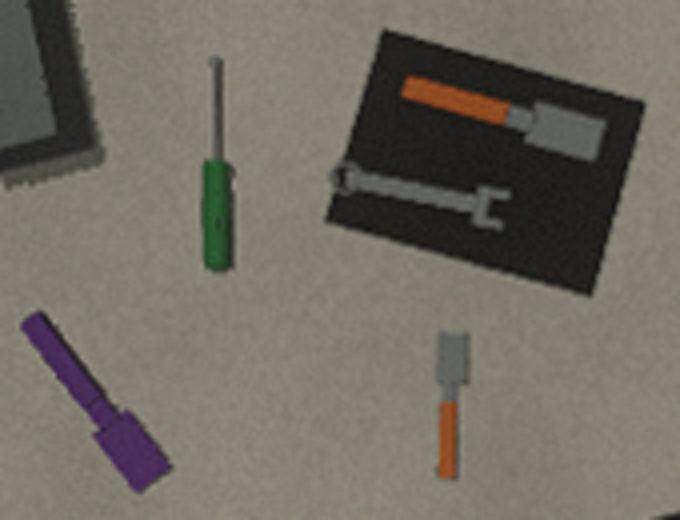

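View pics/4.png

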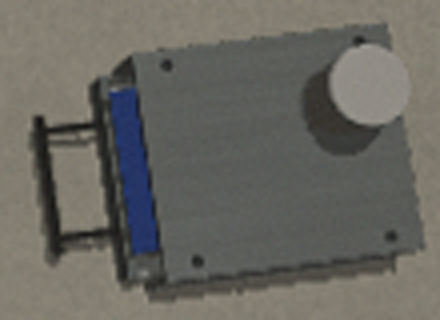

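The crop confirms it: the scraper meant is the large orange one on the mat (handle at crop (455,100), blade at (565,132) pointing right). The second orange one at crop (448,440) is much smaller. The drawer is already about 25 mm out, with its bar handle on the left at crop (47,185). Next I move above the handle.

Request:
{"op": "arm_command", "data": {
  "plan": [
    [1, 0.0496, -0.0144, 0, 0],
    [1, 0.0496, -0.0144, 0, 0],
    [1, 0.0496, -0.0144, 0, 0],
    [1, 0.0496, -0.0144, 0, 0],
    [1, 0.0496, -0.0144, 0, 0],
    [1, 0.0496, -0.0144, 0, 0],
    [1, 0.0496, -0.0144, 0, 0],
    [1, 0.0496, -0.0144, 0, 0],
    [-0.1, 0.0496, -0.0144, 0, 0],
    [-0.1, 0, 0, 0, 0.143],
    [-0.1, 0, 0, 0, 0.143],
    [-0.1, 0, 0, 0, 0],
    [-0.1, 0, 0, 0, 0]
  ]
}}

```text
clock: 1.78
eef_pos: [583.2, -189.3, 173.6]
eef_rot: [-3.141, 0.0, 0.159]
wrist_force: [-0.1, -0.9, -0.7]
finger_gap: 47.3
finger_force: 0.0
```

Run:
```python
from h import *
s=manip.read_state();print(s['clock'],s['eef_pos'],s['eef_rot'],s['finger_gap'])
c=eyes.camera('wrist');cv2.imwrite('pics/5.png',c['img']);print(c['eye'],c['orientation'])
P=cloud(c)
u=np.array([-.155,.988,0]);v=np.array([.988,.155,0]);
hsv=cv2.cvtColor(c['img'],cv2.COLOR_BGR2HSV)
m=(P[...,2]>38)&(P[...,2]<56)&(hsv[...,2]<70)
Q=P[m];print(len(Q)); 
if len(Q): print(Q.min(0),Q.max(0),np.median(Q,0)); np.save('q.npy',Q)
```

```text
1.775 [ 583.17634443 -189.25405046  173.55257063] [-3.14149645e+00  1.69906895e-04  1.58752734e-01] 47.323033205291786
[ 651.90025533 -177.70869563  382.92532651] [ 2.89740613e+00  6.28865702e-04 -1.41241067e+00]
1907
[ 523.3535203  -273.39850102   38.01426659] [ 700.0902856  -180.23436021   54.7384155 ] [ 605.23692506 -199.17892433   47.45591583]
```

View pics/5.png

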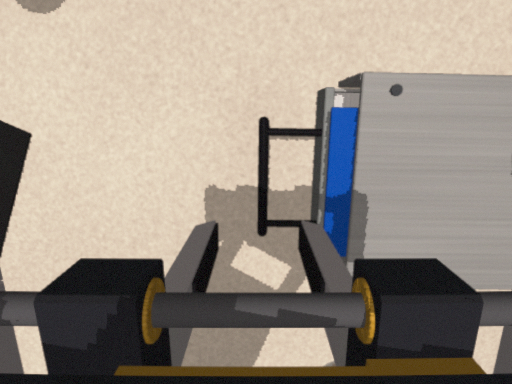

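The wrist view shows the bar from (264,121) to (262,233), the panel edge near x=325, the cover edge from (333,108) to (326,255), and the housing edge from (362,75) to (350,260). I'll cast these.

Run:
```python
from h import *
c=eyes.camera('wrist')
b=on_plane(c,[[264,121],[262,233]],45);print(b.round(1),b.mean(0).round(1))
d=b[0]-b[1];print('bar yaw',np.degrees(np.arctan2(d[1],d[0])))
print('cover',on_plane(c,[[333,108],[326,255]],72).round(1))
print('housing',on_plane(c,[[362,75],[350,260]],90).round(1))
s=manip.read_state();psi=s['eef_rot'][2]
T=R.from_euler('xyz',s['eef_rot']).as_matrix()
print('tool shift',T.T@(b.mean(0)-s['eef_pos']))
# refine bar by dark mask line fit
g=c['img'].max(2)
p=[(np.where(g[r,235:300]<60)[0].mean()+235,r) for r in range(145,212,4)]
q=on_plane(c,p,45);k=np.polyfit(q[:,0],q[:,1],1);print('fit yaw',np.degrees(np.arctan(k[0])),q[0],q[-1])
```

```text
[[ 646.1 -184.7   45. ]
 [ 525.2 -202.2   45. ]] [ 585.6 -193.4   45. ]
bar yaw 8.246980247851365
cover [[ 668.5 -246.    72. ]
 [ 521.7 -270.4   72. ]]
housing [[ 698.7 -261.1   90. ]
 [ 527.6 -289.7   90. ]]
tool shift [  1.80117124   4.48175577 128.59409898]
fit yaw 8.036811620932795 [ 621.72986234 -187.59139465   45.        ] [ 552.8308451  -197.70567774   45.        ]
```

Request:
{"op": "arm_command", "data": {
  "plan": [
    [-0.1, 0.002, 0.0045, 0, 0],
    [-0.1, 0, 0, 0.03, 0],
    [-0.1, 0, 0, 0.04, 0],
    [-0.1, 0, 0, 0.04, 0],
    [-0.1, 0, 0, 0.03, 0],
    [-0.1, 0, 0, 0, 0],
    [-1, 0, 0, 0, 0],
    [-1, 0, 0, 0, 0],
    [-1, 0, 0, 0, 0],
    [-1, 0, 0, 0, 0]
  ],
  "newtons": 40
}}

```text
clock: 3.12
eef_pos: [586.1, -193.4, 34.1]
eef_rot: [3.141, -0.001, 0.156]
wrist_force: [0.1, -0.2, 0.6]
finger_gap: 5.7
finger_force: 0.0
```

Run:
```python
from h import *
c=eyes.camera('wrist');s=manip.read_state();print(s['finger_gap'],s['finger_force'],s['wrist_force'])
c2=eyes.camera('top')
a=cv2.resize(c2['img'][130:240,270:390],(480,440),interpolation=2)
b=np.zeros((440,800-480,3),np.uint8);w=cv2.resize(c['img'],(320,240));b[:240]=w
cv2.imwrite('pics/6.png',np.hstack([a,b]))
```

```text
2.4251576189265878 0.0 [-0.57746533 -0.45771085  0.87047686]
```

View pics/6.png

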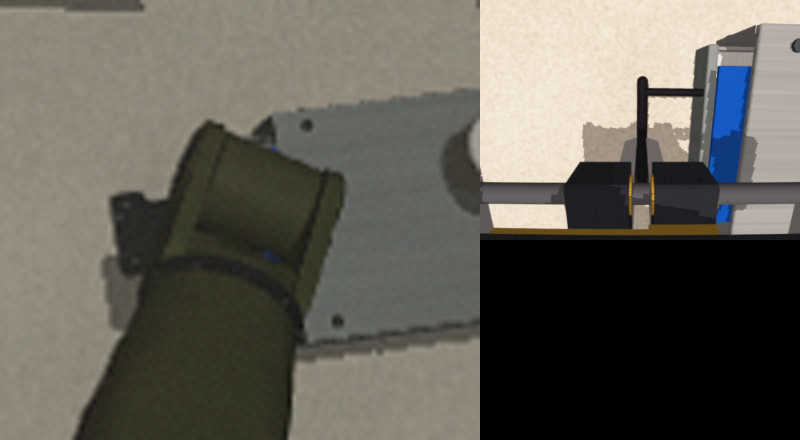

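The wrist crop shows the bar at (642,140) running between the fingers, which look almost shut. I'll let the close finish and check.

Request:
{"op": "arm_command", "data": {
  "plan": [
    [-1, 0, 0, 0, 0],
    [-1, 0, 0, 0, 0],
    [-1, 0, 0, 0, 0]
  ],
  "newtons": 40
}}

```text
clock: 3.6
eef_pos: [586.0, -193.3, 33.6]
eef_rot: [-3.142, 0.0, 0.156]
wrist_force: [-0.4, 0.2, 0.8]
finger_gap: 0.5
finger_force: 0.0
```

Run:
```python
from h import *
s=manip.read_state();print(s)
c=eyes.camera('wrist')
cv2.imwrite('pics/7.png',cv2.resize(c['img'][200:384,130:450],None,fx=2.4,fy=2.4))
```

```text
{'clock': 3.6, 'joints': array([-3.77999622e-01,  5.87058675e-01,  1.45159277e+00, -7.49501620e-06,
        1.10295601e+00,  1.03700166e+00]), 'qd': array([-0.00125947,  0.00028411,  0.00039342,  0.00018996, -0.0017797 ,
        0.00111095]), 'effort': array([-1.15270705e-03, -6.53402352e+01, -3.18255222e+01,  4.60088532e-02,
       -5.48011414e-02, -1.09934922e-04]), 'eef_pos': array([ 585.95693361, -193.30274315,   33.6275081 ]), 'eef_rot': array([-3.14159088e+00,  1.61499673e-05,  1.55798426e-01]), 'wrist_force': array([-0.41507572,  0.20914534,  0.75940836]), 'moment': array([ 0.04520171,  0.03201389, -0.03635448]), 'finger_force': 0.0, 'finger_gap': 0.4803526401756601}
```

View pics/7.png

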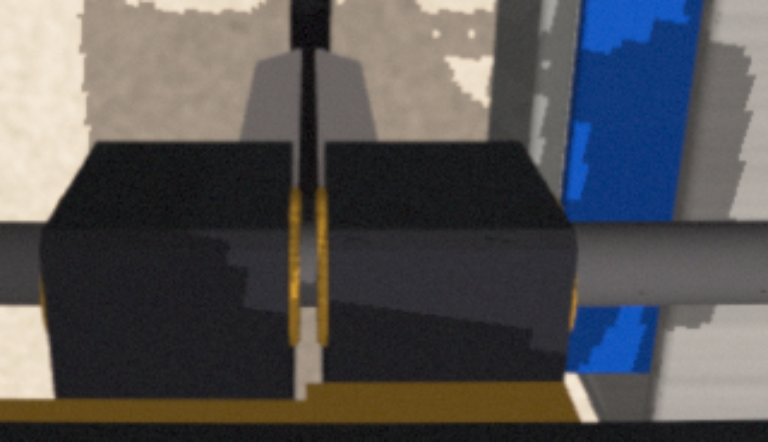

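Run:
```python
from h import *
c=eyes.camera('wrist');P=cloud(c)
x0=130+310/2.4
for r in (130,150,170,190,205,215,221,225,230,240,250):
    print(r,P[r,int(x0)].round(0), P[r,int(x0)-12].round(0))
```

```text
130 [ 646. -184.   48.] [ 642. -175.   -2.]
150 [ 634. -186.   48.] [ 627. -178.   -3.]
170 [ 622. -188.   48.] [ 612. -180.   -2.]
190 [ 610. -189.   49.] [ 596. -182.   -2.]
205 [ 600. -191.   48.] [ 584. -184.   -2.]
215 [ 594. -192.   49.] [ 576. -185.   -1.]
221 [ 590. -193.   49.] [ 571. -186.   -2.]
225 [ 594. -192.   69.] [ 594. -185.   71.]
230 [ 594. -192.   76.] [ 594. -185.   80.]
240 [ 594. -192.   90.] [ 594. -186.   94.]
250 [ 593. -192.  102.] [ 594. -186.  106.]
```

The depth data shows the real fingertips at about z 66, just above the bar (top at 50), while the reported TCP is z 34. So the fingers end about 32 mm short of the stated TCP, and the grasp closed on air. I'll open, go 30 mm lower (safe under either reading) and close again.

Request:
{"op": "arm_command", "data": {
  "plan": [
    [-0.1, 0, 0, 0, 0],
    [-0.1, 0, 0, 0, 0],
    [-0.1, 0, 0, 0, 0],
    [-0.1, 0, 0, 0, 0],
    [-0.1, 0, 0, 0.015, 0],
    [-0.1, 0, 0, 0.015, 0],
    [-0.1, 0, 0, 0, 0],
    [-1, 0, 0, 0, 0],
    [-1, 0, 0, 0, 0],
    [-1, 0, 0, 0, 0],
    [-1, 0, 0, 0, 0]
  ],
  "newtons": 40
}}

```text
clock: 5.08
eef_pos: [586.1, -193.4, 3.9]
eef_rot: [3.141, -0.0, 0.156]
wrist_force: [0.3, -0.9, 1.0]
finger_gap: 10.0
finger_force: 40.0
```

Request:
{"op": "arm_command", "data": {
  "plan": [
    [-1, 0, -0.01, 0, 0],
    [-1, 0, -0.02, 0, 0],
    [-1, 0, -0.02, 0, 0],
    [-1, 0, -0.02, 0, 0],
    [-1, 0, -0.02, 0, 0],
    [-1, 0, -0.02, 0, 0],
    [-1, 0, -0.01, 0, 0],
    [-1, 0, 0, 0, 0]
  ]
}}

```text
clock: 6.08
eef_pos: [568.5, -73.5, 4.0]
eef_rot: [-3.141, -0.003, 0.156]
wrist_force: [7.9, 5.4, -4.1]
finger_gap: 10.1
finger_force: 40.0
```

Request:
{"op": "arm_command", "data": {
  "plan": [
    [-1, 0.0005, -0.005, 0, 0],
    [-1, 0, -0.005, 0, 0],
    [-1, 0, 0, 0, 0]
  ]
}}

```text
clock: 6.45
eef_pos: [567.2, -64.6, 4.0]
eef_rot: [3.141, -0.002, 0.156]
wrist_force: [5.7, 0.6, -3.3]
finger_gap: 10.1
finger_force: 40.0
```

Request:
{"op": "arm_command", "data": {
  "plan": [
    [-1, 0, -0.004, 0, 0],
    [-1, 0, -0.003, 0, 0],
    [-1, 0, 0, 0, 0]
  ]
}}

```text
clock: 6.82
eef_pos: [566.5, -59.7, 4.0]
eef_rot: [3.138, -0.003, 0.156]
wrist_force: [9.2, -13.1, -6.0]
finger_gap: 9.5
finger_force: 40.0
```

Request:
{"op": "arm_command", "data": {
  "plan": [
    [-1, 0, -0.003, 0, 0],
    [-1, 0, -0.002, 0, 0],
    [-1, 0, 0, 0, 0]
  ]
}}

```text
clock: 7.2
eef_pos: [566.6, -59.6, 4.0]
eef_rot: [3.131, -0.004, 0.155]
wrist_force: [14.1, -48.1, -14.7]
finger_gap: 9.8
finger_force: 40.0
```

Request:
{"op": "arm_command", "data": {
  "plan": [
    [-1, 0, 0.005, 0, 0],
    [-0.1, 0, 0, 0, 0],
    [-0.1, 0, 0, 0, 0],
    [-0.1, 0, 0, 0, 0],
    [-0.1, 0, 0, -0.04, 0],
    [-0.1, 0, 0, -0.05, 0],
    [-0.1, 0, 0, -0.05, 0],
    [-0.1, 0.0073, -0.0363, 0, 0],
    [-0.1, 0.0073, -0.0363, 0, 0],
    [-0.1, 0.0073, -0.0363, 0, 0],
    [-0.1, 0.0073, -0.0363, 0, 0],
    [-0.1, 0.0073, -0.0363, 0, 0],
    [-0.1, 0.0073, -0.0363, 0, 0],
    [-0.1, 0.0073, -0.0363, 0, 0],
    [-0.1, 0.0073, -0.0363, 0, 0]
  ]
}}

```text
clock: 9.07
eef_pos: [577.5, 239.5, 143.6]
eef_rot: [3.142, 0.0, 0.156]
wrist_force: [0.9, -0.4, 0.2]
finger_gap: 42.2
finger_force: 0.0
```

Request:
{"op": "arm_command", "data": {
  "plan": [
    [-0.1, 0, 0, 0, -0.167],
    [-0.1, 0, 0, 0, -0.167],
    [-0.1, 0, 0, 0, -0.167],
    [-0.1, 0, 0, 0, -0.167],
    [-0.1, 0, 0, 0, -0.167],
    [-0.1, 0, 0, 0, -0.167],
    [-0.1, 0, 0, 0, -0.167],
    [-0.1, 0, 0, 0, 0]
  ]
}}

```text
clock: 10.07
eef_pos: [577.6, 238.3, 143.6]
eef_rot: [-3.141, 0.0, 1.324]
wrist_force: [-0.6, -0.1, -1.0]
finger_gap: 42.4
finger_force: 0.0
```

Run:
```python
from h import *
s=manip.read_state();print(s['clock'],s['eef_pos'],s['eef_rot'],s['finger_gap'],s['wrist_force'])
c=eyes.camera('wrist');t=eyes.camera('top')
print('top cover/housing');
hsv=cv2.cvtColor(t['img'],cv2.COLOR_BGR2HSV)
B=((hsv[...,0]>100)&(hsv[...,0]<130)&(hsv[...,1]>130)).astype(np.uint8);B[:150]=0;B[225:]=0;B[:,:250]=0;B[:,370:]=0
k=max(cv2.findContours(B,0,1)[0],key=cv2.contourArea);print(on_plane(t,cv2.boxPoints(cv2.minAreaRect(k)),77).round(1))
h=cv2.cvtColor(c['img'],cv2.COLOR_BGR2HSV)
O=((h[...,0]>3)&(h[...,0]<14)&(h[...,1]>150)).astype(np.uint8)
k=max(cv2.findContours(O,0,1)[0],key=cv2.contourArea);r=cv2.minAreaRect(k);b=on_plane(c,cv2.boxPoints(r),20);print(cv2.boxPoints(r).round(),b.round(1))
v=np.hstack([cv2.resize(c['img'],(512,384)),np.vstack([cv2.resize(t['img'][140:236,230:326],(288,288),interpolation=2),np.zeros((96,288,3),np.uint8)])])
cv2.imwrite('pics/8.png',v)
```

```text
10.075 [577.60743955 238.27931007 143.64288278] [-3.14141475e+00  2.60977431e-05  1.32413057e+00] 42.409939540925706 [-0.58066911 -0.07427398 -0.95807539]
top cover/housing
[[ 648.4 -110.7   77. ]
 [ 672.7 -256.5   77. ]
 [ 523.7 -277.1   77. ]
 [ 500.4 -132.7   77. ]]
[[249. 108.]
 [272. 108.]
 [272. 203.]
 [249. 203.]] [[587.  314.7  20. ]
 [609.4 309.1  20. ]
 [586.2 213.1  20. ]
 [562.2 219.1  20. ]]
```

View pics/8.png

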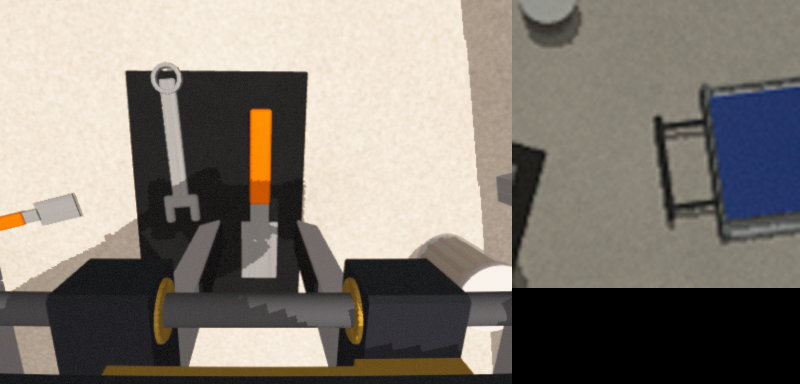

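The wrist view shows the scraper handle at (260,108–203) on the tool's centre line, the wrench to its left, and the drawer fully out. I'll go down and grip.

Request:
{"op": "arm_command", "data": {
  "plan": [
    [-0.1, 0, 0.002, 0.04, 0],
    [-0.1, 0, 0, 0.04, 0],
    [-0.1, 0, 0, 0.04, 0],
    [-0.1, 0, 0, 0.03, 0],
    [-0.1, 0, 0, 0.01, 0],
    [-0.1, 0, 0, 0.006, 0],
    [-0.1, 0, 0, 0, 0],
    [-1, 0, 0, 0, 0],
    [-1, 0, 0, 0, 0],
    [-1, 0, 0, 0, 0]
  ],
  "newtons": 60
}}

```text
clock: 11.42
eef_pos: [580.0, 237.7, -21.8]
eef_rot: [3.141, -0.0, 1.325]
wrist_force: [-0.6, 0.4, 3.7]
finger_gap: 21.3
finger_force: 60.0
```

Request:
{"op": "arm_command", "data": {
  "plan": [
    [-1, 0, 0, -0.01, 0],
    [-1, 0, 0, -0.03, 0],
    [-1, 0, 0, -0.035, 0],
    [-1, 0, 0, -0.035, 0],
    [-1, -0.0355, 0.0043, 0, 0],
    [-1, -0.0355, 0.0043, 0, 0],
    [-1, -0.0355, 0.0043, 0, 0],
    [-1, -0.0355, 0.0043, 0, 0],
    [-1, -0.0355, 0.0043, 0, 0],
    [-1, -0.0355, 0.0043, 0, 0],
    [-1, 0, 0, 0, -0.133],
    [-1, 0, 0, 0, -0.133],
    [-1, 0, 0, 0, -0.132],
    [-1, 0, 0, 0, 0],
    [-1, 0, 0, 0, 0]
  ]
}}

```text
clock: 13.3
eef_pos: [552.9, 24.7, 87.9]
eef_rot: [3.141, 0.0, 1.72]
wrist_force: [-0.4, -0.3, -0.3]
finger_gap: 21.4
finger_force: 60.0
```

Run:
```python
from h import *
s=manip.read_state();print(s['clock'],s['eef_pos'],s['eef_rot'],s['finger_gap'],s['wrist_force'])
c=eyes.camera('wrist');t=eyes.camera('scene')
P=cloud(t);np.save('P.npy',P);print(c['eye'])
def pj(p):
    K=np.array([[t['fx'],0,t['cx']],[0,t['fy'],t['cy']],[0,0,1.]]);M=Rm(t['orientation']).T
    return cv2.projectPoints(np.array([p],float),cv2.Rodrigues(M)[0],-M@np.array(t['eye']),K,np.array(t['dist']))[0].ravel()
u,v=pj([565,-60,70]).astype(int);print(u,v)
v2=np.hstack([cv2.resize(c['img'],(400,300)),cv2.resize(t['img'][v-40:v+35,u-50:u+50],(400,300),interpolation=2)])
cv2.imwrite('pics/9.png',v2)
h=cv2.cvtColor(t['img'],cv2.COLOR_BGR2HSV)
O=(h[...,0]>3)&(h[...,0]<14)&(h[...,1]>150);q=P[O];q=q[(q[:,1]<150)&(q[:,2]>40)];print(len(q),np.nanmin(q,0),np.nanmax(q,0))
```

```text
13.3 [552.93753843  24.70944544  87.94047268] [3.14133056e+00 4.35011801e-05 1.71983957e+00] 21.373163776218902 [-0.41819033 -0.27548602 -0.34882339]
[542.38073247  94.20179053 297.30892941]
230 174
90 [530.84881557  22.80851197 123.35160291] [562.46229194 103.53674422 135.140901  ]
```

View pics/9.png

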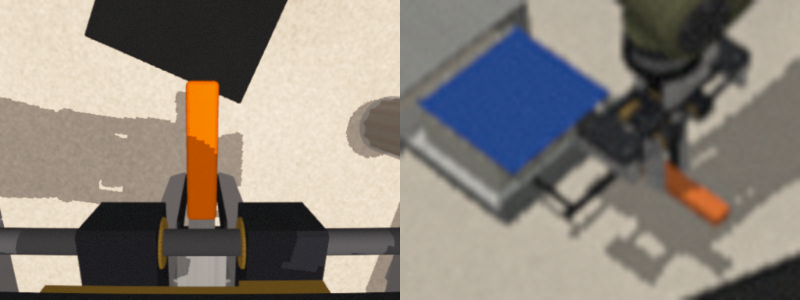

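The wrist view shows the handle held straight between the fingers with the blade going forward (to (200,260)); the scene crop shows the cover fully exposed with the scraper just in front. I'll check the held scraper's height and level by depth.

Run:
```python
from h import *
c=eyes.camera('wrist');P=cloud(c);h=cv2.cvtColor(c['img'],cv2.COLOR_BGR2HSV)
O=(h[...,0]>3)&(h[...,0]<14)&(h[...,1]>150);q=P[O];s=manip.read_state()
T=R.from_euler('xyz',s['eef_rot']).as_matrix()
q=(q-s['eef_pos'])@T   # tool frame
q=q[np.isfinite(q[:,0])&(abs(q[:,2]+44)<15)]
for a in range(-30,80,10):
    k=(q[:,0]>=a)&(q[:,0]<a+10)
    if k.sum(): print(a,k.sum(),np.median(q[k],0).round(1),q[k,0].min().round(1),q[k,0].max().round(1))
r=np.argwhere(h[...,1]<60)
for row in range(270,345,10):
    p=(P[row,256]-s['eef_pos'])@T;print(row,p.round(1),h[row,256])
```

```text
-30 125 [-21.3  -0.2 -41.7] -25.1 -20.0
-20 583 [-14.9  -0.2 -42.2] -20.0 -10.0
-10 637 [ -4.9  -0.2 -42.2] -10.0 -0.0
0 687 [  5.2  -0.2 -42.2] 0.0 10.0
10 664 [ 15.2  -0.2 -42.1] 10.0 20.0
20 681 [ 25.   -0.1 -42.1] 20.0 30.0
30 447 [ 33.6  -3.3 -42.1] 30.0 40.0
40 59 [ 45.   -9.6 -41. ] 40.0 49.8
50 57 [ 54.7 -10.  -40.7] 50.0 59.9
60 74 [ 65.7  -9.4 -41. ] 60.4 70.0
70 78 [ 74.9   1.7 -40.5] 70.5 75.5
270 [-15.4  -1.3 -43. ] [ 13 255 188]
280 [-23.3  -1.4 -40.1] [ 13 218 159]
290 [-30.8  -1.4 -38.3] [ 10  14 110]
300 [  28.3   -0.6 -142.9] [40 14 55]
310 [  27.2   -0.5 -145.1] [ 0  8 65]
320 [  24.9   -0.6 -145.6] [ 8 16 64]
330 [-61.5  -1.5 -34.1] [ 15  21 173]
340 [-67.7  -1.5 -35.7] [ 10  13 171]
```

Request:
{"op": "arm_command", "data": {
  "plan": [
    [-1, 0, 0, 0.02, 0],
    [-1, 0, 0, 0.025, 0],
    [-1, 0, 0, 0.0135, 0],
    [-1, 0, 0, 0, 0],
    [-1, -0.015, 0, 0, 0],
    [-1, -0.015, 0, 0, 0],
    [-1, 0, 0, 0, 0]
  ]
}}

```text
clock: 14.32
eef_pos: [557.8, -6.4, 29.6]
eef_rot: [3.141, 0.0, 1.721]
wrist_force: [-0.1, 0.7, -1.9]
finger_gap: 21.3
finger_force: 60.0
```

Request:
{"op": "arm_command", "data": {
  "plan": [
    [-1, -0.01, 0, 0, 0],
    [-1, -0.008, 0, 0, 0],
    [-1, 0, 0, 0, 0]
  ]
}}

```text
clock: 14.7
eef_pos: [560.2, -23.3, 29.1]
eef_rot: [3.142, 0.0, 1.722]
wrist_force: [0.7, 0.1, -1.1]
finger_gap: 21.3
finger_force: 60.0
```

Request:
{"op": "arm_command", "data": {
  "plan": [
    [-1, 0, 0, -0.008, 0],
    [-1, 0, 0, -0.0085, 0],
    [-1, -0.001, 0, -0.01, 0],
    [-1, -0.001, 0, -0.01, 0],
    [-1, 0, 0, 0, 0]
  ]
}}

```text
clock: 15.32
eef_pos: [561.0, -24.8, 66.7]
eef_rot: [3.14, 0.0, 1.723]
wrist_force: [0.3, 0.8, -0.2]
finger_gap: 21.5
finger_force: 60.0
```

```bash
cat > ang.py <<'E'
from h import *
c=eyes.camera('scene');P=cloud(c);h=cv2.cvtColor(c['img'],cv2.COLOR_BGR2HSV)
B=(h[...,0]>100)&(h[...,0]<130)&(h[...,1]>130);q=P[B]
hin=np.array([597.3,-267.5,72]);u=np.array([-.151,.989,0]);v=np.array([.989,.151,0])
d=q-hin;f=np.c_[d@u,d@v,d[:,2]];k=(abs(f[:,1])<70)&(f[:,0]>-10)&(f[:,0]<160)&(f[:,2]>-5);f=f[k]
p=np.polyfit(f[:,0],f[:,2],1) if np.ptp(f[:,0])>np.ptp(f[:,2]) else None
if p is None: g=np.polyfit(f[:,2],f[:,0],1);a=np.degrees(np.arctan2(1,g[0]))
else: a=np.degrees(np.arctan(p[0]))
print('n',len(f),'angle',a,'max',f.max(0).round(1))
E
python3 ang.py
```

```text
n 626 angle 13.718788494507224 max [146.5  69.9  43.8]
```

Levering works: the cover is at about 14°. I'll follow the arc.

Request:
{"op": "arm_command", "data": {
  "plan": [
    [-1, -0.003, 0, -0.009, 0],
    [-1, -0.003, 0, -0.009, 0],
    [-1, -0.0045, 0, -0.008, 0],
    [-1, -0.0045, 0, -0.008, 0],
    [-1, -0.006, 0, -0.0075, 0],
    [-1, -0.006, 0, -0.0075, 0],
    [-1, -0.007, 0, -0.006, 0],
    [-1, -0.007, 0, -0.006, 0],
    [-1, 0, 0, 0, 0]
  ]
}}

```text
clock: 16.5
eef_pos: [567.0, -66.0, 127.1]
eef_rot: [3.141, 0.001, 1.722]
wrist_force: [0.2, 1.0, -1.3]
finger_gap: 21.4
finger_force: 60.0
```

```bash
python3 ang.py
```

```text
n 80 angle 46.11921954569792 max [104.2  69.9 109.9]
```

Request:
{"op": "arm_command", "data": {
  "plan": [
    [-1, -0.008, 0, -0.0045, 0],
    [-1, -0.008, 0, -0.0045, 0],
    [-1, -0.008, 0, -0.003, 0],
    [-1, -0.008, 0, -0.003, 0],
    [-1, -0.0075, 0, -0.0015, 0],
    [-1, -0.0075, 0, -0.0015, 0],
    [-1, -0.0065, 0, -0.0005, 0],
    [-1, -0.0065, 0, -0.0005, 0],
    [-1, 0, 0, 0, 0]
  ]
}}

```text
clock: 17.68
eef_pos: [575.8, -125.1, 145.6]
eef_rot: [-3.142, 0.0, 1.722]
wrist_force: [0.5, 1.2, -1.1]
finger_gap: 21.5
finger_force: 60.0
```

```bash
python3 ang.py
```

```text
n 175 angle 67.64511789381605 max [128.5  69.6 248.1]
```

Request:
{"op": "arm_command", "data": {
  "plan": [
    [-1, -0.003, 0, 0, 0],
    [-1, -0.003, 0, 0, 0],
    [-1, 0, 0, 0, 0],
    [-1, 0.02, 0, 0, 0],
    [-1, 0.04, 0, 0, 0],
    [-1, 0.05, 0, 0, 0],
    [-1, 0.05, 0, 0, 0],
    [-1, 0.04, 0, 0, 0],
    [-1, 0, 0, 0, 0.133],
    [-1, 0, 0, 0, 0.133],
    [-1, 0, 0, 0, 0.132],
    [-1, 0.0435, -0.0023, 0, 0],
    [-1, 0.0435, -0.0023, 0, 0],
    [-1, 0.0435, -0.0023, 0, 0],
    [-1, 0.0435, -0.0023, 0, 0],
    [-1, 0, 0, 0, 0]
  ]
}}

```text
clock: 19.73
eef_pos: [578.8, 241.7, 145.2]
eef_rot: [-3.141, -0.0, 1.328]
wrist_force: [-1.0, -0.9, -1.0]
finger_gap: 21.1
finger_force: 60.0
```

```bash
python3 ang.py
python3 - <<'E'
from h import *
c=eyes.camera('wrist');P=cloud(c);h=cv2.cvtColor(c['img'],cv2.COLOR_BGR2HSV)
O=(h[...,0]>3)&(h[...,0]<14)&(h[...,1]>150);q=P[O];s=manip.read_state()
T=R.from_euler('xyz',s['eef_rot']).as_matrix();q=(q-s['eef_pos'])@T;print(s['eef_pos'],s['eef_rot'])
q=q[np.isfinite(q[:,0])&(abs(q[:,2]+44)<15)]
for a in (-20,0,20,60): k=(q[:,0]>=a)&(q[:,0]<a+10);print(a,np.median(q[k],0).round(1))
E
```

```text
n 433 angle 79.40900630008616 max [ 37.3  69.8 150.6]
[579.09857595 238.84807143 145.43785255] [-3.14123797e+00  3.76872768e-04  1.32596295e+00]
-20 [-14.8  -0.9 -41.9]
0 [  5.1  -0.9 -41.9]
20 [ 22.3   5.1 -41.6]
60 [ 65.4   9.8 -39.9]
```

The cover stands at about 79° and the scraper is still level in the grip. I'll lay it down where it was.

Request:
{"op": "arm_command", "data": {
  "plan": [
    [-1, 0, 0, 0.04, 0],
    [-1, 0, 0, 0.04, 0],
    [-1, 0, 0, 0.04, 0],
    [-1, 0, 0, 0.03, 0],
    [-1, 0, 0, 0.01, 0],
    [-1, 0, 0, 0.004, 0],
    [-1, 0, 0, 0.0025, 0],
    [-1, 0, 0, 0, 0]
  ]
}}

```text
clock: 20.82
eef_pos: [580.2, 238.3, -20.0]
eef_rot: [3.141, -0.001, 1.325]
wrist_force: [1.8, 0.2, -0.9]
finger_gap: 21.2
finger_force: 60.0
```

Request:
{"op": "arm_command", "data": {
  "plan": [
    [-1, 0, 0, 0.0015, 0],
    [-1, 0, 0, 0, 0],
    [-0.2, 0, 0, 0, 0],
    [-0.2, 0, 0, 0, 0],
    [-0.2, 0, 0, 0, 0],
    [-0.2, 0, 0, 0, 0],
    [-0.2, 0, 0, -0.02, 0],
    [-0.2, 0, 0, -0.04, 0],
    [-0.2, 0, 0, -0.05, 0],
    [-0.2, 0, 0, -0.06, 0],
    [-0.2, -0.03, 0, -0.03, 0],
    [-0.2, -0.03, 0, 0, 0],
    [-0.2, -0.03, 0, 0, 0],
    [-0.2, 0, 0, 0, 0],
    [-0.2, 0, 0, 0, 0]
  ]
}}

```text
clock: 22.7
eef_pos: [558.2, 151.5, 178.5]
eef_rot: [3.141, -0.001, 1.325]
wrist_force: [0.2, 0.9, 0.1]
finger_gap: 37.4
finger_force: 0.0
```

```bash
python3 ang.py
python3 - <<'E'
from h import *
c=eyes.camera('scene');t=eyes.camera('wrist');print(manip.read_state()['wrist_force'])
P=cloud(t);h=cv2.cvtColor(t['img'],cv2.COLOR_BGR2HSV)
O=(h[...,0]>3)&(h[...,0]<14)&(h[...,1]>150);q=P[O];q=q[(q[:,0]>500)];print(np.nanmedian(q,0))
cv2.imwrite('pics/10.png',np.hstack([cv2.resize(c['img'][70:270,120:340],(440,400),interpolation=2),cv2.resize(t['img'],(360,400))]))
b=eyes.camera('top')
B=b['img'];hs=cv2.cvtColor(B,cv2.COLOR_BGR2HSV)
g=hs[...,2]<60;g[:165]=0;g[215:]=0;g[:,:262]=0;g[:,286:]=0
ys,xs=np.where(g);print('bar',on_plane(b,[[xs.min()+1,ys.mean()]],45) if len(xs) else None)
E
```

```text
n 428 angle 79.49480540623108 max [ 35.2  69.6 145.7]
[-0.64465396  0.30975297 -0.16627286]
[585.8656224  263.88216148  16.52084652]
bar [[568.86404369 -55.00691465  45.        ]]
```

View pics/10.png

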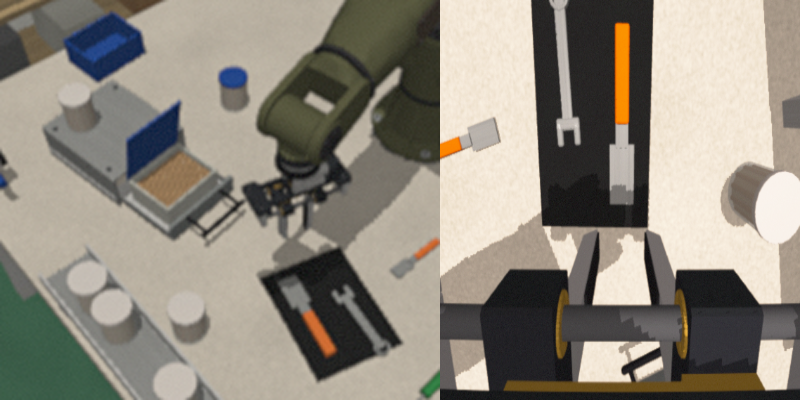

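The picture shows the drawer out, with its bar at y ≈ -57 as it was at the stop, and the cover standing at (155,140). The scraper lies flat on the mat, the tubs and wrench are undisturbed, and the gripper is clear. I'm handing in.

```bash
python3 -c "
from h import *
print(ticket.sign_off())"
```

```text
the job is handed in; nothing more can be done
None
```

The job is handed in at about 23 s on the clock: the drawer is out at its stop, the cover was levered to about 79° with the scraper blade, the scraper lies flat on the mat again, and the final pictures show the tubs and other tools undisturbed.

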